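Fit the keeper clips to the roller axle

ROBOT

A 6-joint arm with a two-finger parallel gripper is mounted at the origin on a cart in front of the work surface, level with it; the furniture and walls round the work are solid. World frame = base frame: x ahead of the robot, y to its left, z up, the work surface at z = 0. Lengths are in m, angles in rad, forces in N, time in s.
With the tool pointing down it reaches from about 0.25 to 0.725 m from the base axis. Payload 4 kg.
Tool frame: the origin (TCP) lies at the very end of the fingers, on their centre line; the grasp point (between the pads) lies 19 mm behind it; z points along the fingers, y is the line along which they close (so a half turn about z gives the same grasp; the last joint's range is limited). The gripper opens to 85 mm and grips with 20 to 120 N. Pads are 22 mm wide; open, the fingers measure 114 mm over their backs; the gripper's body (76 mm by 85 mm) begins 54 mm behind the grasp point. The pads swing forward as they close: fully open they stand 13 mm farther back than shut.
Start: joints at [-1.195, 0.241, 0.005, 1.335, 0, 1.571], TCP at [0.184, -0.465, 0.231] pointing down, gripper open.
Joint ranges: [-2.72, 2.72], [-1.05, 1.87], [-1.09, 1.28], [-1.99, 2.15], [-1.42, 1.44], [-3.14, 3.14]. Speed limits (rad/s): [2.79, 2.79, 3.14, 3.14, 3.14, 3.14].

INTERFACE

Orientations are given as a unit quaternion [x, y, z, w].
In Python, from workcell import bot, vision, workorder, boxes_of gives the robot as it stands.
- The arm moves only by the tool send_rows, never from a script. Its argument "motion" is text: rows parted by semicolons, each of 5 numbers parted by spaces: the closure, from -1 (fully open) to 1 (shut), so that 0 is half open, then the shift along the tool's x, y, z in cm, then the turn about the tool's z in rad. In form: claw x y z twist; .... A call has 1 to 5 rows; each row is the pose to reach, as a shift and turn from the pose commanded when the call began, along the tool's axes at that moment; what a row does not reach only later rows make up. A row lasts 1/10 s, in which the tool goes at most 50 mm and 8.59 degrees, less where a joint would pass 70% of its speed; a pose out of reach is approached as far as the arm can. A call with a gripper value outside its range is refused whole. The fingers move at their own pace and stop on an object; the grip force is fixed at half the most. Time passes only in rows, so rows that repeat a pose let the fingers close. It gives the time, the measured TCP pose, the force, the opening and the grip force at its end, in the units of the state.
- bot.get_obs(): the state, without advancing time (a new reading comes with each control period).
- vision.camera(name): name is "side" or "top"; returns the picture (400x640x3 uint8, red, green, blue); there is no depth.
- vision.camera_model(name): a dict with "fov_y" (degrees; the focal length in pixels is half the picture's height over the tangent of half this angle, whatever the lens; pixels are square), "cx", "cy" (the principal point, pixels), "world_from_camera" (4x4, takes a point from camera to world coordinates). Camera axes: x right, y down, z forward; pixel columns grow to the right and rows downward; lengths in m; the calibration is good to about 2 mm. A picture is of the moment at which its call begins. camera_model takes no time and is no camera call.
- workorder.job_done(): hands the job in; it is judged then, once.
Trained networks look in the newest picture that a camera, given by its name, has taken for a name from the list of things; names that differ only in an ending like _2 or _b are one class to them, and where a whole thing is asked for, a point or a joint stands for the part that bears it (a point fixed in the world has none). Each returns a list of dicts, best first, with "conf" (0 to 1); they miss things now and then, are a little off and sometimes report something else, mostly with a low value. They report only what shows in the picture. A call takes as long as a camera call. They do not tell look-alikes from the thing itself.
- boxes_of(camera, target): "rect" ([centre column, centre row, width, height] in pixels, round what is visible of it).
The state is a dict: "clock": time; "joint_pos": joint angles; "joint_vel": joint speeds; "tau": joint torques, N m; "eef_pos": TCP position; "tool_rot": TCP orientation; "ft_force": force on the tool from outside, world axes, zero at the start; "ft_torque": the same for the moment, N m; "grip_width": finger opening in m; "grasp_force": force on a finger pad.
Only numpy, scipy, OpenCV 4.12 (cv2) and the standard library are available. Lean on these libraries where they do the work, as an engineer would, in place of code of your own. Each camera call takes 0.05 s, during which the arm holds its last target. There are 200 camera calls.

TASK

Three flat steel keeper clips hang on the hook rack. Lift the two that fit the roller bracket's axle off their hooks, and push each straight down into the axle's groove that suits its slot (the narrow clip at the axle's thinner end, the middle one at its thicker end), tab upward, until it snaps fully home. Leave the widest clip hanging on its hook, and do not push the other things on the bench about.

Things in the scene. Friction and masses are not known exactly. Their poses are not given: they have to be found in the camera images.
- rack: Low hook rack, fixed. Origin: bench level under the middle of its cross bar; y along the bar, hooks point to its -x. Bar 215 mm long, 12 mm deep, top at z=123 mm, posts at both ends; on each post a foot 26 mm wide, 8 mm thick, x -65 to 35 mm. Three hooks at y = -75, 0, 75 mm, one clip on each, in any order, at about x=-28 mm.
- hook_mid (a point): Axis of the middle hook's rod where a clip hangs (rack x=-28, z=115 mm); axes as the rack. All hooks: 6 mm round rod, level to 18 mm further along -x, then a tip turned up and out by 4 mm, its top 10 mm above the rod's axis. To unhook, raise a clip 8 to 15 mm (best 11 mm: its eye then clears tip and rod), then draw it level along -x by 45 mm.
- bracket: Roller bracket, fixed. Origin: bench level under the middle; x along the axle (centre z=70 mm). Base 100 x 84 x 10 mm; cheeks (outer faces x=-30, 30, tops z=93 mm), between them a roller 56 mm across. Outside each cheek the axle (24 mm across at the -x end, 32 mm at +x) runs to x=-62, 62 mm and has a groove 9 mm wide, edges bevelled 3 mm, with a square neck as its core.
- neck_small (a point): Middle of the top flat of the 12 mm square neck, in the groove at bracket x=-45.5 mm. The seated small clip's origin lies here, its plate square to the axle. Axes as the bracket. Spring balls stand out of the neck's side flats: pushed straight down, a clip presses them in (about 3 to 10 N in all) and they snap into its notches as it comes home.
- neck_large (a point): Middle of the top flat of the 20 mm square neck, in the groove at bracket x=45.5 mm, with spring balls like the small one. The seated large clip's origin lies here, its plate square to the axle. Axes as the bracket.
- clip_small_tab (a point): Middle of the top edge of the small clip's grip tab, 62 mm above its origin; axes as the clip. On all clips the tab is solid, 28 mm wide (y), 6 mm thick, 26 mm high, and the eye below it is a hole 14 mm wide and 22 mm high; weight about 0.07 kg. The neighbouring tabs begin about 47 mm to each side of a tab's edge.
- clip_small: Upright steel clip, 6 mm thick, symmetric both ways. Origin: middle of the slot's closed upper end. z up, x square to the plate, y across. Below: two legs 10 mm wide, 28 mm long, open at the bottom, slot 14.5 mm wide (34.5 mm over the legs), mouth flared over 8 mm, notch in each leg. Above: bridge to z=14, eye to z=36, tab to z=62 mm. Fits the 12 mm neck.
- clip_large: Upright steel clip, 6 mm thick, symmetric both ways. Origin: middle of the slot's closed upper end. z up, x square to the plate, y across. Below: two legs 10 mm wide, 28 mm long, open at the bottom, slot 22.5 mm wide (42.5 mm over the legs), mouth flared over 8 mm, notch in each leg. Above: bridge to z=14, eye to z=36, tab to z=62 mm. Fits the 20 mm neck.
- clip_spare: Upright steel clip, 6 mm thick, symmetric both ways. Origin: middle of the slot's closed upper end. z up, x square to the plate, y across. Below: two legs 10 mm wide, 28 mm long, open at the bottom, slot 30.5 mm wide (50.5 mm over the legs), mouth flared over 8 mm, notch in each leg. Above: bridge to z=14, eye to z=36, tab to z=62 mm. Stays on its hook.
- by_oiler: Bystander, loose: oil bottle with a long nozzle, 42 mm across, 117 mm tall. Origin at the centre of its underside.
- by_spool: Bystander, loose: flanged spool, 88 mm across, 106 mm tall. Origin at the centre of its underside.
- by_v_block_0: Bystander, loose: V block, 36 x 48 x 34 mm. Origin at the centre of its underside.
- by_black_block: Bystander, loose: black block, 30 x 36 mm, 52 mm tall. Origin at the centre of its underside.
- by_steel_slug: Bystander, loose: plain steel cylinder, 33 mm across, 46 mm tall. Origin at the centre of its underside.
- by_fork_block: Bystander, loose: block with a hole, 36 x 50 x 46 mm. Origin at the centre of its underside.
Mind the look-alikes: they are no part of the job. What is shaped like the clip_small but blue or purple is not meant.

How it is judged:
On the way, in this order (a step that is already met when the one before it is completed fails the run):
1. one of the two fitting clips has been lifted off its hook and is clear of the rack (((distance of clip_small from where it was at the start of the episode above 0.06 m and contact force between clip_small and rack below 0.01 N and height (world z) of clip_small above 0.085 m) or (distance of clip_large from where it was at the start of the episode above 0.06 m and contact force between clip_large and rack below 0.01 N and height (world z) of clip_large above 0.085 m))), for 0.1 s.
2. one of the two fitting clips is home on its neck (((distance between clip_small and neck_small below 0.004 m and angle between clip_small's own z axis and vertical below 0.15 rad and angle between the x axis of clip_small and the x axis of bracket, either way round below 0.2 rad) or (distance between clip_large and neck_large below 0.004 m and angle between clip_large's own z axis and vertical below 0.15 rad and angle between the x axis of clip_large and the x axis of bracket, either way round below 0.2 rad))), for 0.2 s.
At the end, for the whole second after the job is handed in: The small clip's origin is within 4 mm of the top of the 12 mm neck and the large clip's within 4 mm of the top of the 20 mm neck, both upright within 0.15 rad and square to the axle within 0.2 rad, released and at rest; the spare clip still hangs within 25 mm of where it hung (distance between clip_small and neck_small below 0.004 m and angle between each of clip_small, clip_large's own z axis and vertical below 0.15 rad and angle between the x axis of each of clip_small, clip_large and the x axis of bracket, either way round below 0.2 rad and distance between clip_large and neck_large below 0.004 m and linear speed of each of clip_small, clip_large below 0.02 m/s and contact force between the fingers and clip_small below 0.1 N and contact force between the fingers and clip_large below 0.1 N and distance of clip_spare from where it was at the start of the episode below 0.025 m); the robot touches nothing.
It fails at once if the widest clip comes off its hook (distance of clip_spare from where it was at the start of the episode above 0.045 m).
It fails at once if a loose bystander is pushed about (moved more than 30 mm) (distance of any of by_oiler, by_spool, by_v_block_0, by_black_block, by_steel_slug, by_fork_block from where it was at the start of the episode above 0.03 m).
It also fails if it takes over 64 s, if anything falls off the work surface, if the arm or the gripper's body presses on something with over 40 N, if the wrist force passes 120 N, or if a joint passes its speed limit or range.

## Working session

There is one attempt and no reset: what is moved stays moved. The work goes in short steps, Python scripts to look and compute and a tool call to move; the robot and the scene stay as the last step left them, time stands still between calls to the robot, and variables do not carry over. Pictures are saved under pics/ and viewed, at most 10 in all, crops included, and the job is handed in when it is done.

Besides the shell and the picture viewer there is one more tool, called after "Request:" as a command line: name --argument value ..., lists and objects as JSON in quotes. send_rows: Moves the arm, as the interface text tells. Its arguments: {"type":"object","properties":{"motion":{"type":"string"}},"required":["motion"]}

```bash
mkdir -p pics; ls; python3 - <<'E'
from workcell import bot, vision, workorder, boxes_of
import cv2,numpy as np
np.set_printoptions(precision=4,suppress=True)
for n in ("side","top"):
    cv2.imwrite(f"pics/{n}0.png",vision.camera(n)[...,::-1])
    m=vision.camera_model(n);print(n,m["fov_y"],m["cx"],m["cy"],m.keys());print(np.array(m["world_from_camera"]))
    for t in ("rack","bracket","clip_small","clip_large","clip_spare"):
        print(t,[(np.round(d["rect"]),round(d["conf"],2)) for d in boxes_of(n,t)][:4])
o=bot.get_obs();print(o["clock"],o["eef_pos"],o["tool_rot"],o["grip_width"])
E
```

```text
pics
side 56.37566762997935 320.7219592479368 203.7527099310137 dict_keys(['fov_y', 'cx', 'cy', 'world_from_camera'])
[[-0.9984 -0.0273  0.0487  0.5137]
 [-0.0557  0.5505 -0.833   0.9051]
 [-0.004  -0.8344 -0.5512  0.6903]
 [ 0.      0.      0.      1.    ]]
rack [(array([318., 275.,  62., 103.]), 0.88)]
bracket [(array([340., 175.,  27.,  37.]), 0.93)]
clip_small [(array([327., 258.,   5.,  37.]), 0.59), (array([371., 315.,   7.,  38.]), 0.5), (array([378., 250.,   4.,  37.]), 0.45)]
clip_large [(array([316., 282.,  11.,  39.]), 0.46)]
clip_spare [(array([335., 240.,   9.,  38.]), 0.65)]
top 47.04525990915732 319.044681277628 202.48499440741895 dict_keys(['fov_y', 'cx', 'cy', 'world_from_camera'])
[[ 0.0279 -0.9879  0.1528  0.3449]
 [-0.9995 -0.0294 -0.0078  0.017 ]
 [ 0.0122 -0.1525 -0.9882  1.3774]
 [ 0.      0.      0.      1.    ]]
rack [(array([242., 201.,  87.,  46.]), 0.65)]
bracket [(array([414., 225.,  49.,  33.]), 0.63)]
clip_small [(array([196., 238.,  14.,   6.]), 0.62), (array([266., 251.,   3.,   1.]), 0.46), (array([236., 200.,  20.,  12.]), 0.4)]
clip_large [(array([209., 196.,  17.,   4.]), 0.56)]
clip_spare [(array([263., 208.,  17.,   8.]), 0.39)]
0.6 [ 0.1835 -0.4651  0.2313] [0.9824 0.1868 0.     0.    ] 0.08487908004091284
```

View pics/side0.png

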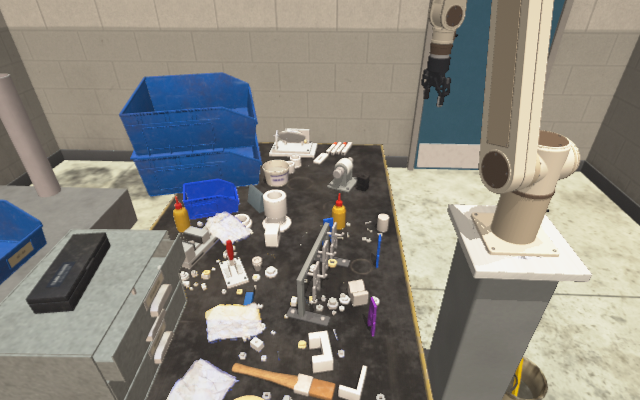

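View pics/top0.png

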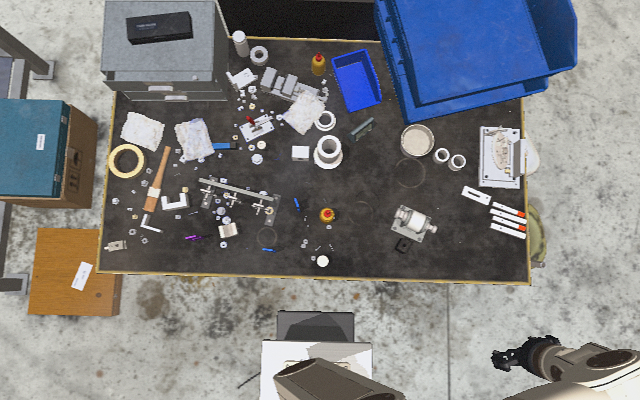

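```bash
python3 - <<'E'
import cv2,numpy as np
t=cv2.imread("pics/top0.png");s=cv2.imread("pics/side0.png")
def c(im,x,y,w,h,k): return cv2.resize(im[y:y+h,x:x+w],None,fx=k,fy=k,interpolation=cv2.INTER_CUBIC)
out=np.zeros((600,800,3),np.uint8)
a=c(s,275,210,110,120,5); out[:600,:550]=a
b=c(s,325,150,50,50,5); out[:250,550:800]=b
b=c(t,385,200,50,60,5); out[300:600,550:800]=b
cv2.imwrite("pics/c1.png",out)
cv2.imwrite("pics/c2.png",c(t,185,165,100,75,8))
E
```

```text
(no output)
```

View pics/c1.png

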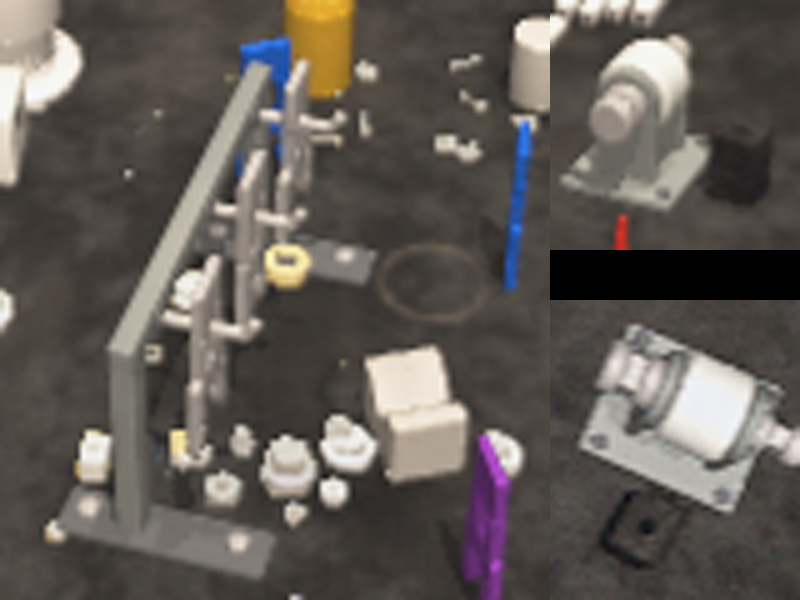

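View pics/c2.png

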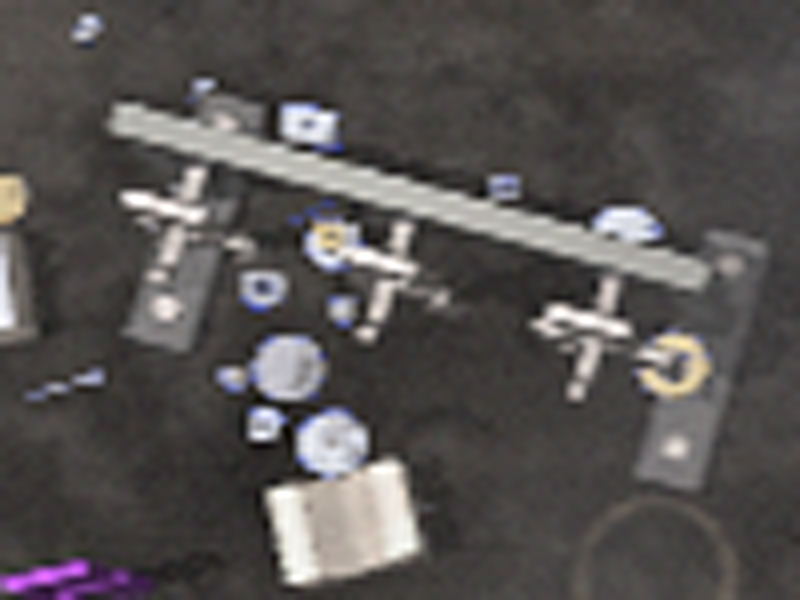

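```bash
cat > h.py <<'E'
import numpy as np
from workcell import vision
def proj(n,P):
    m=vision.camera_model(n);T=np.linalg.inv(np.array(m["world_from_camera"]));f=200/np.tan(np.radians(m["fov_y"]/2))
    q=np.atleast_2d(P)@T[:3,:3].T+T[:3,3]
    return np.c_[m["cx"]+f*q[:,0]/q[:,2],m["cy"]+f*q[:,1]/q[:,2]]
def place(p,L):
    c,s=np.cos(p[2]),np.sin(p[2]);L=np.atleast_2d(L)
    return np.c_[p[0]+c*L[:,0]-s*L[:,1],p[1]+s*L[:,0]+c*L[:,1],L[:,2]]
def crop2px(uv,x0,y0,k): return np.array([x0,y0])+(np.array(uv,float)+.5)/k-.5
E
python3 - <<'E'
import numpy as np,cv2
from h import *
from scipy.optimize import least_squares
np.set_printoptions(precision=4,suppress=True)
hb=.1075
top=[((6,hb,123),(115,102)),((-6,hb,123),(109,130)),((6,-hb,123),(712,262)),((-6,-hb,123),(700,290))]
side=[((6,hb,123),(108,350)),((-6,hb,123),(143,352)),((6,-hb,123),(250,65)),((-6,-hb,123),(272,66))]
sidef=[((-65,0,8),(276,540)),((35,0,8),(72,490))]
L=lambda l:np.array([[a[0]/1e3,a[1],a[2]/1e3] for a,_ in l])
Lt,Ls=L(top),L(side);ut=crop2px([b for _,b in top],185,165,8);us=crop2px([b for _,b in side],275,210,5)
r=lambda p:np.r_[(proj("top",place(p,Lt))-ut).ravel(),(proj("side",place(p,Ls))-us).ravel()]
s=least_squares(r,[.45,.2,-.27]);print(s.x,s.fun.reshape(-1,2))
for n,sl in (("top",slice(0,8)),("side",slice(8,16))):
    q=least_squares(lambda p:r(p)[sl],s.x);print(n,q.x,q.fun.reshape(-1,2))
t=cv2.imread("pics/top0.png");d=cv2.imread("pics/side0.png")
def c(im,x,y,w,h,k): return cv2.resize(im[y:y+h,x:x+w],None,fx=k,fy=k,interpolation=cv2.INTER_CUBIC)
o=np.zeros((480,800,3),np.uint8);o[:400,:400]=c(t,388,200,50,50,8);o[:480,400:]=c(d,325,152,40,48,10)
cv2.imwrite("pics/c3.png",o)
E
```

```text
[ 0.5683  0.2382 -0.2307] [[ 0.3552  0.3349]
 [-0.171   0.9322]
 [ 0.3673  0.0159]
 [ 0.6915  0.6603]
 [ 0.1906  0.435 ]
 [-1.4148  1.1843]
 [-0.1937 -0.6037]
 [-0.0863 -0.0346]]
top [ 0.5697  0.2391 -0.236 ] [[ 0.1216 -0.3451]
 [-0.427   0.2445]
 [ 0.0018 -0.2738]
 [ 0.3031  0.3638]]
side [ 0.5675  0.2369 -0.2282] [[ 0.7366  0.0467]
 [-0.8688  0.7834]
 [ 0.0287 -0.8991]
 [ 0.1347 -0.3383]]
```

View pics/c3.png

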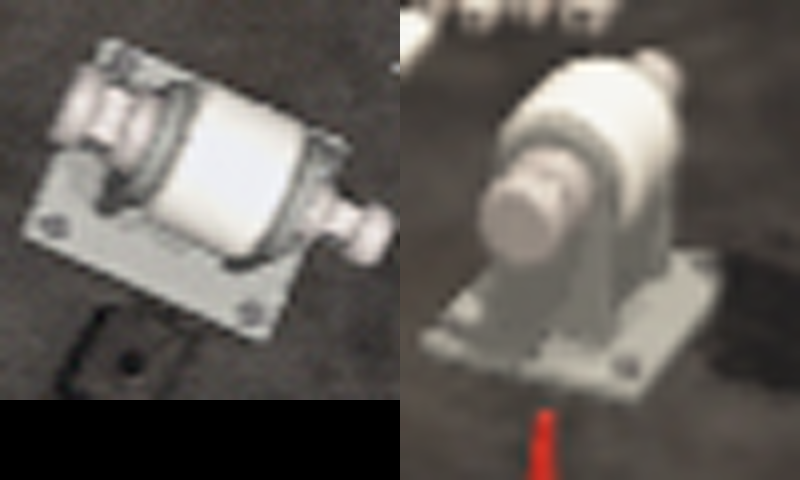

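```bash
python3 - <<'E'
import numpy as np
from h import *
from scipy.optimize import least_squares
np.set_printoptions(precision=4,suppress=True)
Lt=np.array([(50,42,10),(-50,42,10),(50,-42,10),(-50,-42,10)])/1e3
ut=crop2px([(25,232),(262,340),(105,38),(345,145)],388,200,8)
Ls=np.array([(62,0,70),(50,42,10),(-50,42,10),(50,-42,10)])/1e3
us=crop2px([(118,222),(238,388),(322,262),(25,333)],325,152,10)
r=lambda p:np.r_[(proj("top",place(p,Lt))-ut).ravel(),(proj("side",place(p,Ls))-us).ravel()]
s=least_squares(r,[.4,-.25,1.17]);print(s.x,s.fun.reshape(-1,2))
for n,sl in (("top",slice(0,8)),("side",slice(8,16))):
    q=least_squares(lambda p:r(p)[sl],s.x);print(n,q.x,q.fun.reshape(-1,2))
p=s.x
R=np.array([.569,.2387,-.234])
# legs on each hook for 3 widths; predicted side crop pixels of leg bottom outer ends
for hy in (-75,0,75):
  print("hook",hy,place(R,np.array([-28,hy,115])/1e3), place(R,np.array([-73,hy,115])/1e3))
  for w in (34.5,42.5,50.5):
    zt=115+3-36  # eye top rests on rod top: origin z
    pts=np.array([(-28,hy-w/2,zt-28),(-28,hy+w/2,zt-28),(-28,hy-14,zt+62),(-28,hy+14,zt+62)])/1e3
    print(w,((proj("side",place(R,pts))-[275,210]+.5)*5).round().tolist(),((proj("top",place(R,pts))-[185,165]+.5)*8).round().tolist())
for nx,w in ((-45.5,12),(45.5,20)): print(place(p,np.array([nx,0,70+w/2])/1e3))
for z in (70,86): print(((proj("top",place(p,np.array([(62,0,z),(-62,0,z),(45.5,0,z),(-45.5,0,z)])/1e3))-[388,200]+.5)*8).round().tolist())
E
```

```text
[ 0.5024 -0.2709  1.1832] [[-0.4907  0.4439]
 [ 0.849   0.4884]
 [ 0.1249 -0.6913]
 [ 0.8564 -0.7336]
 [-0.2315  1.1306]
 [-0.1246  0.5798]
 [ 1.6004  0.3436]
 [-0.7164  0.8761]]
top [ 0.5021 -0.2699  1.1732] [[-0.8915  0.3499]
 [ 0.3197  0.7005]
 [-0.016  -0.6711]
 [ 0.5912 -0.4117]]
side [ 0.5042 -0.2764  1.2244] [[-0.0076  0.4948]
 [ 0.1027 -0.3543]
 [ 0.7232 -0.7123]
 [-0.7949  0.4346]]
hook -75 [[0.5244 0.1722 0.115 ]] [[0.4806 0.1827 0.115 ]]
34.5 [[303.0, 197.0], [286.0, 240.0], [304.0, 62.0], [290.0, 94.0]] [[664.0, 371.0], [572.0, 347.0], [628.0, 333.0], [549.0, 312.0]]
42.5 [[305.0, 192.0], [284.0, 245.0], [304.0, 62.0], [290.0, 94.0]] [[674.0, 374.0], [562.0, 344.0], [628.0, 333.0], [549.0, 312.0]]
50.5 [[307.0, 188.0], [282.0, 250.0], [304.0, 62.0], [290.0, 94.0]] [[685.0, 377.0], [551.0, 341.0], [628.0, 333.0], [549.0, 312.0]]
hook 0 [[0.5418 0.2452 0.115 ]] [[0.498  0.2556 0.115 ]]
34.5 [[264.0, 293.0], [244.0, 341.0], [263.0, 154.0], [246.0, 191.0]] [[465.0, 318.0], [374.0, 293.0], [416.0, 276.0], [336.0, 255.0]]
42.5 [[266.0, 287.0], [242.0, 347.0], [263.0, 154.0], [2
[... 159 characters left out ...]
24.0], [353.0, 288.0], [416.0, 276.0], [336.0, 255.0]]
hook 75 [[0.5592 0.3181 0.115 ]] [[0.5154 0.3286 0.115 ]]
34.5 [[220.0, 402.0], [197.0, 457.0], [216.0, 259.0], [196.0, 303.0]] [[267.0, 265.0], [176.0, 240.0], [204.0, 219.0], [125.0, 198.0]]
42.5 [[222.0, 396.0], [194.0, 464.0], [216.0, 259.0], [196.0, 303.0]] [[278.0, 268.0], [166.0, 238.0], [204.0, 219.0], [125.0, 198.0]]
50.5 [[225.0, 389.0], [192.0, 471.0], [216.0, 259.0], [196.0, 303.0]] [[288.0, 270.0], [155.0, 235.0], [204.0, 219.0], [125.0, 198.0]]
[[ 0.4852 -0.313   0.076 ]]
[[ 0.5196 -0.2288  0.08  ]]
[[63.0, 100.0], [383.0, 239.0], [105.0, 119.0], [340.0, 221.0]]
[[71.0, 94.0], [395.0, 235.0], [114.0, 113.0], [351.0, 216.0]]
```

```bash
python3 - <<'E'
import cv2,numpy as np
from h import *
t=cv2.imread("pics/top0.png");s=cv2.imread("pics/side0.png")
R=np.array([.569,.2387,-.234])
o=np.zeros((600,800,3),np.uint8)
def c(im,x,y,w,h,k): return cv2.resize(im[y:y+h,x:x+w],None,fx=k,fy=k,interpolation=cv2.INTER_CUBIC)
for i,(hy,x,y) in enumerate(((75,306,258),(0,315,238),(-75,323,218))):
    k=12;im=c(s,x,y,22,50,7*1) if 0 else c(s,x,y,22,48,12)[:,:264]
    im=cv2.resize(im,(176,384))
    for w,col in ((34.5,(0,255,0)),(42.5,(0,255,255)),(50.5,(0,0,255))):
        for sg in (-1,1):
            P=np.array([-28,hy+sg*w/2,82-28])/1e3;u=((proj("side",place(R,P))-[x,y]+.5)*8)[0].astype(int)
            cv2.line(im,tuple(map(int,u+[6,0])),tuple(map(int,u+[25,0])),col,1)
    o[:384,i*260:i*260+176]=im
for i,(hy,x,y) in enumerate(((75,197,183),(0,224,190),(-75,249,198))):
    im=c(t,x,y,26,20,10)
    for w,col in ((34.5,(0,255,0)),(42.5,(0,255,255)),(50.5,(0,0,255))):
        for sg in (-1,1):
            P=np.array([-28,hy+sg*w/2,82-28])/1e3;u=((proj("top",place(R,P))-[x,y]+.5)*10)[0].astype(int)
            cv2.line(im,tuple(map(int,u+[0,8])),tuple(map(int,u+[0,25])),col,1)
    o[395:595,i*265:i*265+260]=im
cv2.imwrite("pics/c4.png",o)
E
```

```text
(no output)
```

View pics/c4.png

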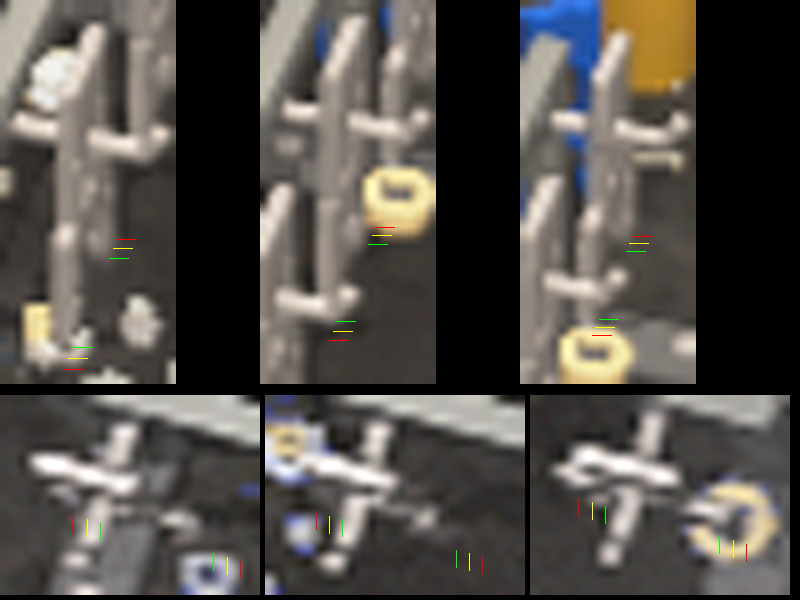

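```bash
python3 - <<'E'
import cv2,numpy as np
from h import *
from scipy.optimize import least_squares
np.set_printoptions(precision=4,suppress=True)
R=np.array([.569,.2387,-.234])
for hy,ob in ((75,(313.75,287)),(0,None),(-75,(331.75,244.9))):
  for w in (34.5,42.5,50.5): print(hy,w,ob,proj("side",place(R,np.array([(-28,hy+w/2,82+14)])/1e3)))
# roller + fit incl. roller quad with free half length
Lt=np.array([(50,42,10),(-50,42,10),(50,-42,10),(-50,-42,10)])/1e3
ut=crop2px([(25,232),(262,340),(105,38),(345,145)],388,200,8)
Ls=np.array([(62,0,70),(50,42,10),(-50,42,10),(50,-42,10)])/1e3
us=crop2px([(118,222),(238,388),(322,262),(25,333)],325,152,10)
Le=np.array([(62,0,86),(-62,0,82),(62,-16,70),(62,16,70),(-62,-12,70),(-62,12,70)])/1e3
for p in ([.5024,-.2709,1.1832],[.5021,-.2699,1.1732]):
    print(((proj("top",place(p,Le))-[388,200]+.5)*8).round().tolist(), ((proj("side",place(p,Le))-[325,152]+.5)*10).round().tolist())
    for nm,x,y,k in (("top",388,200,8),("side",325,152,10)):
        a=np.linspace(0,2*np.pi,60);pts=np.array([(sx*24,28*np.cos(t),70+28*np.sin(t)) for sx in (-1,1) for t in a])/1e3
        h=cv2.convexHull(proj(nm,place(p,pts)).astype(np.float32));M=cv2.moments(h);print(nm,"pred",((np.array([M["m10"],M["m01"]])/M["m00"]-[x,y]+.5)*k),M["m00"],((h[:,0]-[x,y]+.5)*k).min(0),((h[:,0]-[x,y]+.5)*k).max(0))
for nm,x,y,k,w,hh in (("top",388,200,8,50,50),("side",325,152,10,40,48)):
    im=cv2.cvtColor(cv2.imread(f"pics/{nm}0.png"),cv2.COLOR_BGR2GRAY)[y:y+hh,x:x+w]
    g=cv2.resize(im,None,fx=k,fy=k,interpolation=cv2.INTER_CUBIC)
    for th in (190,205,215):
        n,l,st,ce=cv2.connectedComponentsWithStats((g>th).astype(np.uint8));i=1+np.argmax(st[1:,4]);print(nm,th,ce[i],st[i],st[i,4]/k/k)
E
```

```text
75 34.5 (313.75, 287) [[313.6359 287.5021]]
75 42.5 (313.75, 287) [[313.0757 288.8213]]
75 50.5 (313.75, 287) [[312.5111 290.151 ]]
0 34.5 None [[323.3717 264.5731]]
0 42.5 None [[322.8867 265.7154]]
0 50.5 None [[322.398  266.8663]]
-75 34.5 (331.75, 244.9) [[331.8458 244.6156]]
-75 42.5 (331.75, 244.9) [[331.4217 245.6145]]
-75 50.5 (331.75, 244.9) [[330.9946 246.6203]]
[[71.0, 94.0], [392.0, 236.0], [80.0, 60.0], [46.0, 141.0], [395.0, 209.0], [370.0, 270.0]] [[117.0, 192.0], [252.0, 55.0], [73.0, 224.0], [160.0, 244.0], [221.0, 78.0], [281.0, 91.0]]
top pred [223.8249 170.1881] 376.66020826250315 [127.5288  71.3055] [319.0627 268.298 ]
side pred [185.6156 156.9284] 285.3469074466266 [86.232  56.1502] [284.574  257.7643]
[[69.0, 93.0], [388.0, 239.0], [78.0, 59.0], [43.0, 140.0], [392.0, 211.0], [367.0, 272.0]] [[116.0, 194.0], [255.0, 57.0], [73.0, 225.0], [159.0, 245.0], [223.0, 80.0], [284.0, 93.0]]
top pred [221.0408 170.9478] 376.02643624250777 [124.3674  71.7598] [316.6145 269.3464]
side pred [186.4407 158.2441] 286.07759895385243 [86.7068 57.4782] [285.8041 259.1014]
top 190 [231.5323 171.211 ] [  159    91   141   161 14468] 226.0625
top 205 [232.0243 170.6386] [  162    93   136   158 13333] 208.328125
top 215 [232.1529 170.4504] [  164    95   132   150 12245] 191.328125
side 190 [212.5642 108.1005] [  118    55   154   139 10554] 105.54
side 205 [211.4456 106.0176] [ 124   56  145  126 9070] 90.7
side 215 [209.4479 105.3003] [ 125   63  142  109 7952] 79.52000000000001
```

```bash
cat >> h.py <<'E'
def go(x,y,z,phi):
    from workcell import bot
    o=bot.get_obs();p=np.array(o["eef_pos"]);a,b,_,_=o["tool_rot"];f=2*np.arctan2(b,a)
    d=np.array([x,y,z])-p
    t=(f-phi+np.pi/2)%np.pi-np.pi/2
    print("cm",np.round([d[0]*np.cos(f)+d[1]*np.sin(f),d[0]*np.sin(f)-d[1]*np.cos(f),-d[2]]*np.array(100),2),"twist",round(t,3),"phi",round(f,3),"rot",np.round(o["tool_rot"],3))
E
python3 -c "
from h import *
go(.53,.248,.26,-.234)"
```

```text
cm [ 58.4  -53.62  -2.87] twist 0.61 phi 0.376 rot [0.982 0.187 0.    0.   ]
```

Request:
send_rows --motion "0 58.4 -53.6 -2.9 0.61; 0 58.4 -53.6 -2.9 0.61; 0 58.4 -53.6 -2.9 0.61; 0 58.4 -53.6 -2.9 0.61; 0 58.4 -53.6 -2.9 0.61"

```text
clock: 1.1
eef_pos: [0.2856, -0.2573, 0.2402]
tool_rot: [0.993, -0.12, 0.001, 0.0]
ft_force: [2.0, 0.0, 1.0]
grip_width: 0.0429
grasp_force: 0.0
```

```bash
python3 -c "
from h import *
go(.5418,.2452,.26,-.234)"
```

```text
cm [ 12.96 -54.89  -1.98] twist -0.006 phi -0.24 rot [ 0.993 -0.12   0.001  0.   ]
```

Request:
send_rows --motion "0 13 -54.9 -2 0; 0 13 -54.9 -2 0; 0 13 -54.9 -2 0; 0 13 -54.9 -2 0; 0 13 -54.9 -2 0"

```text
clock: 1.6
eef_pos: [0.3906, -0.0678, 0.2492]
tool_rot: [0.995, -0.095, 0.001, -0.013]
ft_force: [-0.5, -0.4, -0.3]
grip_width: 0.0426
grasp_force: 0.0
```

```bash
python3 -c "
from h import *
go(.5418,.2452,.26,-.234)"
```

```text
cm [  8.93 -33.59  -1.08] twist 0.044 phi -0.19 rot [ 0.995 -0.095  0.001 -0.013]
```

Request:
send_rows --motion "0 8.9 -33.6 -1 0; 0 8.9 -33.6 -1 0; 0 8.9 -33.6 -1 0; 0 8.9 -33.6 -1 0; 0 8.9 -33.6 -1 0"

```text
clock: 2.1
eef_pos: [0.4564, -0.0444, 0.2595]
tool_rot: [0.997, -0.069, 0.001, -0.032]
ft_force: [-0.5, -0.5, -1.0]
grip_width: 0.043
grasp_force: 0.0
```

Request:
send_rows --motion "0 0 0 0 0"

```text
clock: 2.2
eef_pos: [0.4568, -0.0446, 0.2594]
tool_rot: [0.997, -0.069, 0.002, -0.032]
ft_force: [0.7, 0.0, -0.5]
grip_width: 0.0428
grasp_force: 0.0
```

```bash
python3 -c "
from h import *
go(.5418,.2452,.26,-.234)"
```

```text
cm [  4.43 -29.88  -0.06] twist 0.096 phi -0.138 rot [ 0.997 -0.069  0.002 -0.032]
```

```bash
python3 -c "
from workcell import bot
import numpy as np
o=bot.get_obs();print(np.round(o['joint_pos'],3),np.round(o['tau'],2),np.round(o['tool_rot'],4))"
```

```text
[-0.139  0.148 -0.038  1.385  0.063  3.141] [  0.15 -32.5   25.88  -0.09   0.23  -0.  ] [ 0.9971 -0.069   0.0016 -0.0316]
```

Request:
send_rows --motion "0 0 0 0 -0.75; 0 0 0 0 -0.75; 0 0 0 0 -0.75; 0 0 0 0 -0.75; 0 0 0 0 -0.75"

```text
clock: 2.7
eef_pos: [0.4551, -0.0447, 0.2594]
tool_rot: [0.952, 0.304, 0.013, -0.029]
ft_force: [1.0, -0.1, -0.4]
grip_width: 0.0427
grasp_force: 0.0
```

```bash
sed -i 's/t=(f-phi.*/t=f-phi/; s/"rot",/"q",np.round(o["joint_pos"],2),"rot",/' h.py; python3 -c "
from h import *
go(.5418,.2452,.26,2.907)"
```

```text
cm [ 23.85 -18.62  -0.06] twist -2.29 phi 0.617 q [-0.14  0.15 -0.04  1.39  0.06  2.38] rot [ 0.952  0.304  0.013 -0.029]
```

Request:
send_rows --motion "0 0 0 0 -0.75; 0 0 0 0 -0.75; 0 0 0 0 -0.75; 0 0 0 0 -0.75; 0 0 0 0 -0.75"

```text
clock: 3.2
eef_pos: [0.4551, -0.0447, 0.2594]
tool_rot: [0.775, 0.631, 0.022, -0.022]
ft_force: [-0.4, 0.5, 0.3]
grip_width: 0.0427
grasp_force: 0.0
```

Request:
send_rows --motion "0 0 0 0 -0.75; 0 0 0 0 -0.75; 0 0 0 0 -0.75; 0 0 0 0 -0.75; 0 0 0 0 -0.75"

```text
clock: 3.7
eef_pos: [0.4551, -0.0447, 0.2594]
tool_rot: [0.49, 0.871, 0.029, -0.012]
ft_force: [-0.5, -0.1, -0.6]
grip_width: 0.0427
grasp_force: 0.0
```

Request:
send_rows --motion "0 0 0 0 -0.75; 0 0 0 0 -0.75; 0 0 0 0 -0.75; 0 0 0 0 -0.75; 0 0 0 0 -0.75"

```text
clock: 4.2
eef_pos: [0.4551, -0.0447, 0.2594]
tool_rot: [0.137, 0.99, 0.032, -0.001]
ft_force: [-1.3, -0.2, -0.3]
grip_width: 0.0423
grasp_force: 0.0
```

Request:
send_rows --motion "0 0 0 0 -0.75; 0 0 0 0 -0.75; 0 0 0 0 -0.75; 0 0 0 0 -0.75; 0 0 0 0 -0.75"

```text
clock: 4.7
eef_pos: [0.4551, -0.0447, 0.2594]
tool_rot: [-0.236, 0.971, 0.03, 0.011]
ft_force: [-0.1, 0.0, -0.2]
grip_width: 0.0423
grasp_force: 0.0
```

Request:
send_rows --motion "0 0 0 0 -0.75; 0 0 0 0 -0.75; 0 0 0 0 -0.75; 0 0 0 0 -0.75; 0 0 0 0 -0.75"

```text
clock: 5.2
eef_pos: [0.4551, -0.0447, 0.2594]
tool_rot: [-0.575, 0.818, 0.024, 0.021]
ft_force: [-0.4, -0.2, 0.2]
grip_width: 0.0427
grasp_force: 0.0
```

Request:
send_rows --motion "0 0 0 0 -0.75; 0 0 0 0 -0.75; 0 0 0 0 -0.75; 0 0 0 0 -0.75; 0 0 0 0 -0.75"

```text
clock: 5.7
eef_pos: [0.4551, -0.0447, 0.2594]
tool_rot: [0.834, -0.55, -0.014, -0.028]
ft_force: [-0.2, -1.1, -0.6]
grip_width: 0.0428
grasp_force: 0.0
```

Request:
send_rows --motion "0 0 0 0 -0.75; 0 0 0 0 -0.75; 0 0 0 0 -0.75; 0 0 0 0 -0.75; 0 0 0 0 -0.75"

```text
clock: 6.2
eef_pos: [0.4551, -0.0447, 0.2594]
tool_rot: [0.978, -0.206, -0.003, -0.031]
ft_force: [-0.2, -0.3, 1.1]
grip_width: 0.0425
grasp_force: 0.0
```

```bash
python3 -c "
from h import *
from workcell import bot
go(.5418,.2452,.26,2.907);print(np.round(bot.get_obs()['joint_pos'],4))"
```

```text
cm [ -3.78 -30.02  -0.06] twist -3.323 phi -0.416 q [-0.14  0.15 -0.04  1.39  0.06 -2.87] rot [ 0.978 -0.206 -0.003 -0.031]
[-0.1398  0.1459 -0.0415  1.3856  0.0631 -2.8656]
```

Request:
send_rows --motion "0 0 0 0 -0.15; 0 0 0 0 -0.27; 0 0 0 0 -0.37; 0 0 0 0 -0.37"

```text
clock: 6.6
eef_pos: [0.457, -0.0212, 0.2594]
tool_rot: [0.999, -0.039, 0.003, -0.023]
ft_force: [-0.4, 0.5, 0.8]
grip_width: 0.0428
grasp_force: 0.0
```

```bash
python3 -c "
from h import *
from workcell import bot
print(np.round(bot.get_obs()['joint_pos'],4))"
```

```text
[-0.0769  0.1421 -0.0452  1.3801  0.046  -3.1406]
```

Request:
send_rows --motion "0 0 0 0 -0.15; 0 0 0 0 -0.15"

```text
clock: 6.8
eef_pos: [0.4561, 0.0175, 0.2594]
tool_rot: [1.0, 0.013, 0.005, -0.008]
ft_force: [-0.0, 0.0, -1.1]
grip_width: 0.0424
grasp_force: 0.0
```

```bash
python3 -c "
from h import *
from workcell import bot
print(np.round(bot.get_obs()['joint_pos'],4))"
```

```text
[ 0.0279  0.1353 -0.0525  1.3735  0.0159 -3.1406]
```

Request:
send_rows --motion "0 0 0 0 -0.08; 0 0 0 0 -0.08"

```text
clock: 7.0
eef_pos: [0.4547, 0.0358, 0.2594]
tool_rot: [0.999, 0.039, 0.005, 0.001]
ft_force: [-0.6, -1.0, 0.3]
grip_width: 0.0426
grasp_force: 0.0
```

```bash
cat > z.py <<'E'
from h import *
from workcell import bot
from scipy.spatial.transform import Rotation as R
o=bot.get_obs();print(np.round(o['joint_pos'],4),"toolz",R.from_quat(o["tool_rot"]).as_matrix()[:,2].round(4))
E
python3 z.py
```

```text
[ 7.9500e-02  1.3390e-01 -5.4100e-02  1.3724e+00 -1.4000e-03 -3.1406e+00] toolz [ 1.040e-02 -6.000e-04 -9.999e-01]
```

Request:
send_rows --motion "0 0 0 0 0.75; 0 0 0 0 0.75; 0 0 0 0 0.75; 0 0 0 0 0.75; 0 0 0 0 0.75"

```text
clock: 7.5
eef_pos: [0.4549, 0.0336, 0.2594]
tool_rot: [0.942, -0.334, 0.005, -0.001]
ft_force: [0.4, -0.3, -0.3]
grip_width: 0.043
grasp_force: 0.0
```

Request:
send_rows --motion "0 0 0 0 0.75; 0 0 0 0 0.75; 0 0 0 0 0.75; 0 0 0 0 0.75; 0 0 0 0 0.75"

```text
clock: 8.0
eef_pos: [0.4549, 0.0336, 0.2594]
tool_rot: [0.754, -0.656, 0.004, -0.003]
ft_force: [0.2, 0.3, 0.1]
grip_width: 0.043
grasp_force: 0.0
```

Request:
send_rows --motion "0 0 0 0 0.75; 0 0 0 0 0.75; 0 0 0 0 0.75; 0 0 0 0 0.75; 0 0 0 0 0.75"

```text
clock: 8.5
eef_pos: [0.4549, 0.0336, 0.2594]
tool_rot: [-0.461, 0.887, -0.003, 0.004]
ft_force: [-0.6, -0.5, 0.3]
grip_width: 0.0426
grasp_force: 0.0
```

Request:
send_rows --motion "0 0 0 0 0.75; 0 0 0 0 0.75; 0 0 0 0 0.75; 0 0 0 0 0.75; 0 0 0 0 0.75"

```text
clock: 9.0
eef_pos: [0.4549, 0.0336, 0.2594]
tool_rot: [-0.104, 0.995, -0.001, 0.005]
ft_force: [-0.3, -0.2, -0.4]
grip_width: 0.0428
grasp_force: 0.0
```

```bash
python3 z.py; python3 -c "
from h import *
go(.5418,.2452,.23,2.907)"
```

```text
[ 0.075   0.1342 -0.0539  1.3724 -0.0021 -0.1343] toolz [ 0.0105 -0.0013 -0.9999]
cm [-12.9   18.9    2.94] twist 0.444 phi 3.351 q [ 0.08  0.13 -0.05  1.37 -0.   -0.13] rot [-0.104  0.995 -0.001  0.005]
```

Request:
send_rows --motion "0 -12.9 18.9 2 0.444; 0 -12.9 18.9 2 0.444; 0 -12.9 18.9 2 0.444; 0 -12.9 18.9 2 0.444; 0 -12.9 18.9 2 0.444"

```text
clock: 9.5
eef_pos: [0.5414, 0.2483, 0.2396]
tool_rot: [0.114, 0.994, 0.0, 0.005]
ft_force: [0.8, 0.1, 0.3]
grip_width: 0.0427
grasp_force: 0.0
```

Request:
send_rows --motion "0 0 0 0 0; 0 0 0 0 0"

```text
clock: 9.7
eef_pos: [0.5404, 0.2467, 0.2391]
tool_rot: [0.113, 0.994, -0.001, 0.005]
ft_force: [0.1, -1.1, -0.3]
grip_width: 0.0429
grasp_force: 0.0
```

```bash
python3 z.py; python3 -c "
from h import *
go(.5418,.2452,.114,2.907)"
```

```text
[ 0.4313  0.4229  0.2832  1.4239 -0.0059  0.6574] toolz [ 0.0089 -0.0024 -1.    ]
cm [-0.17 -0.12 12.51] twist 0.008 phi 2.915 q [ 0.43  0.42  0.28  1.42 -0.01  0.66] rot [ 0.113  0.994 -0.001  0.005]
```

Request:
send_rows --motion "0 -0.05 -0.1 5 0; 0 -0.05 -0.1 9 0; 0 -0.05 -0.1 11.5 0; 0 -0.05 -0.1 12.5 0; 0 -0.05 -0.1 12.5 0"

```text
clock: 10.2
eef_pos: [0.5413, 0.2441, 0.1144]
tool_rot: [0.114, 0.993, -0.001, 0.004]
ft_force: [-0.3, -0.5, -0.2]
grip_width: 0.0423
grasp_force: 0.0
```

```bash
python3 z.py; python3 - <<'E'
from h import *
import cv2
go(.5418,.2452,.114,2.907)
s=vision.camera("side");t=vision.camera("top")
def c(im,x,y,w,h,k): return cv2.resize(im[y:y+h,x:x+w,::-1],None,fx=k,fy=k,interpolation=cv2.INTER_CUBIC)
o=np.zeros((560,800,3),np.uint8);o[:560,:400]=c(s,295,215,50,70,8);o[:400,400:]=c(t,210,170,50,50,8)
cv2.imwrite("pics/g1.png",o)
E
```

```text
[ 0.4265  0.4902  0.0581  1.132  -0.0055  0.6546] toolz [ 0.0085 -0.0022 -1.    ]
cm [-0.03  0.12  0.04] twist 0.007 phi 2.914 q [ 0.43  0.49  0.06  1.13 -0.01  0.65] rot [ 0.114  0.993 -0.001  0.004]
```

View pics/g1.png

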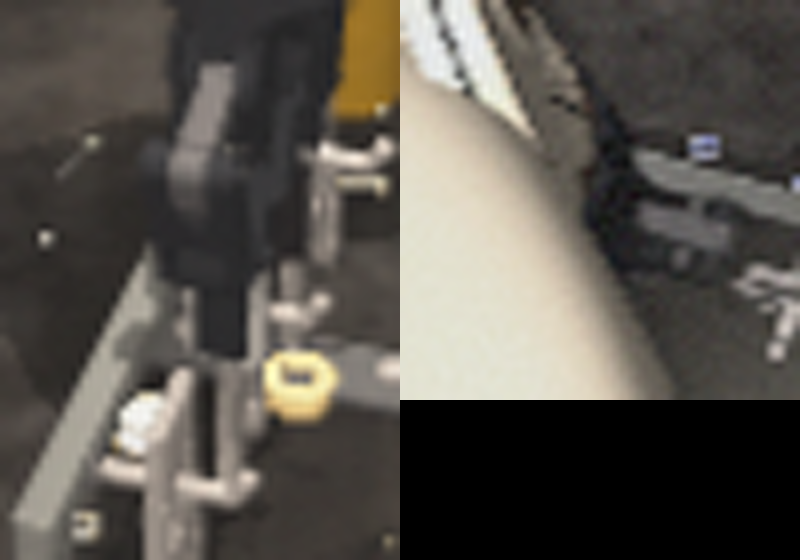

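The side crop shows the near finger at (220, 320), beside the middle clip and clear of the bar and the neighbouring clips. Closing.

Request:
send_rows --motion "1 0 0.1 0 0; 1 0 0.1 0 0; 1 0 0.1 0 0; 1 0 0.1 0 0; 1 0 0.1 0 0"

```text
clock: 10.8
eef_pos: [0.544, 0.2479, 0.1176]
tool_rot: [0.113, 0.994, 0.001, 0.008]
ft_force: [0.7, 0.6, 5.9]
grip_width: 0.0265
grasp_force: 59.1
```

Request:
send_rows --motion "1 0 0 0 0; 1 0 0 -0.4 0; 1 0 0 -0.8 0; 1 0 0 -1.1 0; 1 0 0 -1.1 0"

```text
clock: 11.3
eef_pos: [0.5422, 0.2472, 0.1264]
tool_rot: [0.113, 0.994, 0.0, 0.006]
ft_force: [1.2, 0.1, -1.8]
grip_width: 0.0265
grasp_force: 59.0
```

Request:
send_rows --motion "1 0 0 -0.15 0; 1 0.8 0 -0.15 0; 1 2 0 -0.15 0; 1 3.2 0 -0.15 0; 1 4 0 -0.15 0"

```text
clock: 11.8
eef_pos: [0.5012, 0.2563, 0.1271]
tool_rot: [0.112, 0.994, -0.0, 0.005]
ft_force: [-0.4, 0.3, -0.6]
grip_width: 0.0267
grasp_force: 59.0
```

```bash
python3 z.py
```

```text
[ 0.4757  0.4216 -0.0167  1.1244 -0.0054  0.7005] toolz [ 0.0097 -0.0011 -1.    ]
```

Request:
send_rows --motion "1 1 0 0 0; 1 2 0 -2 0; 1 3 0 -6 0; 1 3 0 -10 0; 1 3 0 -10 0"

```text
clock: 12.3
eef_pos: [0.475, 0.265, 0.2335]
tool_rot: [0.112, 0.994, 0.004, 0.01]
ft_force: [0.9, -0.0, -0.6]
grip_width: 0.0263
grasp_force: 59.1
```

```bash
python3 z.py; python3 - <<'E'
from h import *
import cv2
go(.487,-.313,.224,1.183)
s=vision.camera("side");print(proj("side",[.472,.263,.165]))
def c(im,x,y,w,h,k): return cv2.resize(im[y:y+h,x:x+w,::-1],None,fx=k,fy=k,interpolation=cv2.INTER_CUBIC)
cv2.imwrite("pics/g2.png",c(s,290,170,100,100,6))
E
```

```text
[ 0.5122  0.31    0.1042  1.3436 -0.0061  0.737 ] toolz [ 0.0216  0.0052 -0.9998]
cm [-14.06 -56.07   0.95] twist 1.734 phi 2.917 q [ 0.51  0.31  0.1   1.34 -0.01  0.74] rot [0.112 0.994 0.004 0.01 ]
[[356.77846674 242.75941824]]
```

View pics/g2.png

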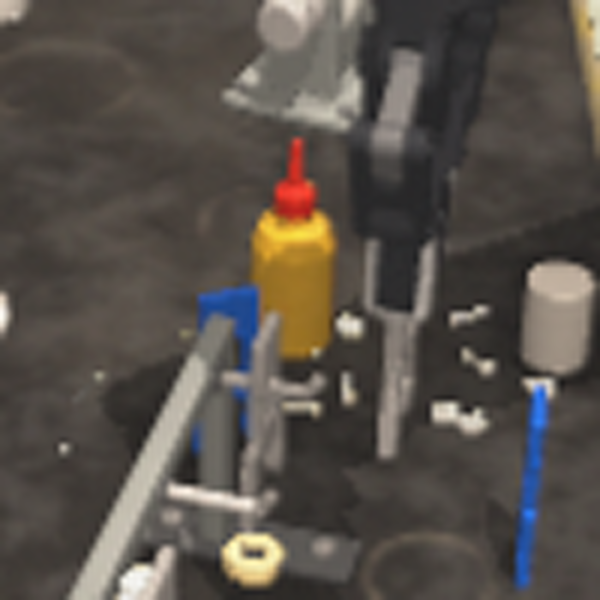

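Request:
send_rows --motion "1 0 0 0 0.75; 1 0 0 0 0.75; 1 0 0 0 0.75; 1 0 0 0 0.75; 1 0 0 0 0.75"

```text
clock: 12.85
eef_pos: [0.4718, 0.2625, 0.2253]
tool_rot: [0.471, 0.882, 0.001, 0.004]
ft_force: [0.3, 0.4, -0.2]
grip_width: 0.0265
grasp_force: 59.1
```

Request:
send_rows --motion "1 0 0 0 0.75; 1 0 0 0 0.75; 1 0 0 0 0.75; 1 0 0 0 0.75; 1 0 0 0 0.75"

```text
clock: 13.35
eef_pos: [0.4718, 0.2625, 0.2252]
tool_rot: [0.762, 0.648, 0.002, 0.004]
ft_force: [-0.5, -0.9, -0.8]
grip_width: 0.0267
grasp_force: 59.1
```

```bash
python3 z.py; python3 - <<'E'
from h import *
go(.487,-.313,.224,1.183)
E
```

```text
[ 0.5112  0.3174  0.0932  1.3403 -0.006   2.2431] toolz [ 0.0084 -0.0022 -1.    ]
cm [-56.56  10.74   0.12] twist 0.227 phi 1.41 q [ 0.51  0.32  0.09  1.34 -0.01  2.24] rot [0.762 0.648 0.002 0.004]
```

Request:
send_rows --motion "1 -56.5 10.7 0 0.227; 1 -56.5 10.7 0 0.227; 1 -56.5 10.7 0 0.227; 1 -56.5 10.7 0 0.227; 1 -56.5 10.7 0 0.227"

```text
clock: 13.85
eef_pos: [0.4796, 0.0114, 0.2258]
tool_rot: [0.828, 0.56, 0.003, 0.003]
ft_force: [1.4, 0.2, -0.9]
grip_width: 0.0262
grasp_force: 59.1
```

```bash
python3 z.py; python3 - <<'E'
from h import *
go(.487,-.313,.224,1.183)
E
```

```text
[ 2.4400e-02  1.9590e-01 -6.6500e-02  1.2995e+00 -1.2000e-03  1.9766e+00] toolz [ 8.9e-03 -9.0e-04 -1.0e+00]
cm [-29.83  12.76   0.18] twist 0.006 phi 1.189 q [ 0.02  0.2  -0.07  1.3  -0.    1.98] rot [0.828 0.56  0.003 0.003]
```

Request:
send_rows --motion "1 -29.5 12.7 0 0; 1 -29.5 12.7 0 0; 1 -29.5 12.7 0 0; 1 -29.5 12.7 0 0; 1 -29.5 12.7 0 0"

```text
clock: 14.35
eef_pos: [0.4859, -0.2384, 0.2261]
tool_rot: [0.829, 0.56, 0.004, 0.002]
ft_force: [1.2, 0.7, -1.0]
grip_width: 0.0264
grasp_force: 59.1
```

Request:
send_rows --motion "1 0 0 0 0; 1 0 0 0 0"

```text
clock: 14.55
eef_pos: [0.4858, -0.2376, 0.2257]
tool_rot: [0.829, 0.559, 0.004, 0.002]
ft_force: [0.8, 0.5, -0.2]
grip_width: 0.0264
grasp_force: 59.2
```

```bash
python3 z.py; python3 - <<'E'
from h import *
go(.4855,-.313,.15,1.183)
E
```

```text
[-0.4573  0.3185  0.0959  1.3414  0.0044  1.4985] toolz [ 8.1e-03  9.0e-04 -1.0e+00]
cm [-7.    2.81  7.57] twist 0.003 phi 1.186 q [-0.46  0.32  0.1   1.34  0.    1.5 ] rot [0.829 0.559 0.004 0.002]
```

Request:
send_rows --motion "1 -4 1.6 0 0; 1 -7 2.8 0 0; 1 -7 2.8 3 0; 1 -7 2.8 6.4 0; 1 -7 2.8 6.4 0"

```text
clock: 15.05
eef_pos: [0.4843, -0.3084, 0.1579]
tool_rot: [0.828, 0.561, 0.002, -0.002]
ft_force: [0.1, 0.5, -1.3]
grip_width: 0.0264
grasp_force: 59.3
```

Request:
send_rows --motion "1 0 0 0 0; 1 0 0 0 0"

```text
clock: 15.25
eef_pos: [0.4888, -0.3119, 0.1655]
tool_rot: [0.828, 0.561, 0.005, 0.005]
ft_force: [-0.7, -0.2, -0.6]
grip_width: 0.0263
grasp_force: 59.3
```

```bash
python3 z.py; python3 - <<'E'
from h import *
import cv2
go(.4852,-.313,.1116,1.183)
s=vision.camera("side");t=vision.camera("top")
def c(im,x,y,w,h,k): return cv2.resize(im[y:y+h,x:x+w,::-1],None,fx=k,fy=k,interpolation=cv2.INTER_CUBIC)
o=np.zeros((500,800,3),np.uint8);o[:500,:400]=c(s,325,140,40,50,10);o[:400,400:]=c(t,400,200,40,40,10)
cv2.imwrite("pics/g3.png",o)
# predicted clip outline points at current TCP
from workcell import bot
e=bot.get_obs()["eef_pos"];b=[e[0],e[1],1.183]
for z in (14,-28):
  for sy in (-1,1): print(z,sy,(proj("side",place(b,[0,sy*.01725,e[2]-.0356+z/1e3]))-[325,140]+.5)*10,(proj("top",place(b,[0,sy*.01725,e[2]-.0356+z/1e3]))-[400,200]+.5)*10)
E
```

```text
[-0.5706  0.4225  0.0897  1.2256  0.0052  1.3805] toolz [ 0.0133 -0.0023 -0.9999]
cm [-0.24 -0.29  5.39] twist 0.007 phi 1.19 q [-0.57  0.42  0.09  1.23  0.01  1.38] rot [0.828 0.561 0.005 0.005]
14 -1 [[185.72271807  26.43514661]] [[394.84396661 177.02140634]]
14 1 [[276.77161495  43.569071  ]] [[348.07536716 293.01813746]]
-28 -1 [[182.34089903 134.40723046]] [[354.33797854 195.1407624 ]]
-28 1 [[271.77456209 152.25081896]] [[308.92571989 307.45348585]]
```

View pics/g3.png

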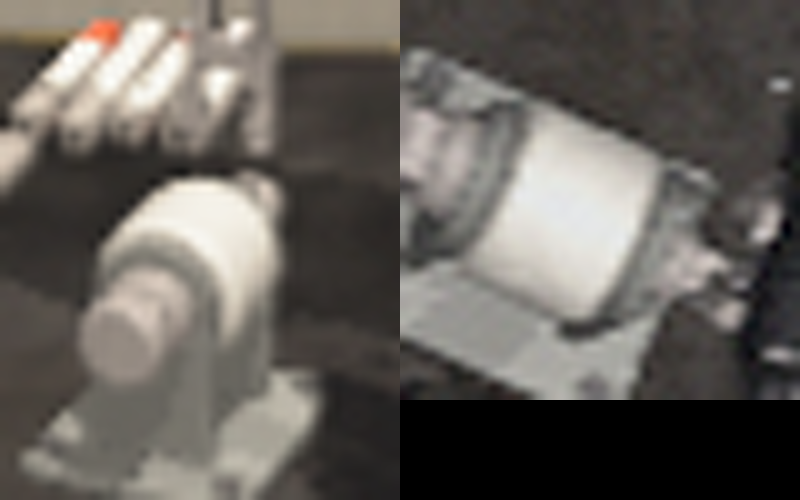

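```bash
python3 - <<'E'
from h import *
import cv2
t=cv2.imread("pics/top0.png");s=cv2.imread("pics/side0.png")
p=[.5024,-.2709,1.1832];k=5
X,Y=np.meshgrid(np.arange(-75,75,1/k),np.arange(-30,30,1/k))
P=np.c_[X.ravel(),Y.ravel(),np.full(X.size,74.)]/1e3
o=[]
for n,im in (("top",t),("side",s)):
    uv=proj(n,place(p,P)).astype(np.float32);o.append(cv2.remap(im,uv[:,0].reshape(X.shape),uv[:,1].reshape(X.shape),cv2.INTER_CUBIC))
o=np.vstack(o)
for x in (-62,-50,-41,-30,30,41,50,62): cv2.line(o,(int((x+75)*k),0),(int((x+75)*k),40),(0,255,0),1)
for b in (0,300):cv2.line(o,(0,b+150),(30,b+150),(0,0,255),1);cv2.line(o,(720,b+150),(750,b+150),(0,0,255),1)
cv2.imwrite("pics/r.png",o)
E
```

```text
(no output)
```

View pics/r.png

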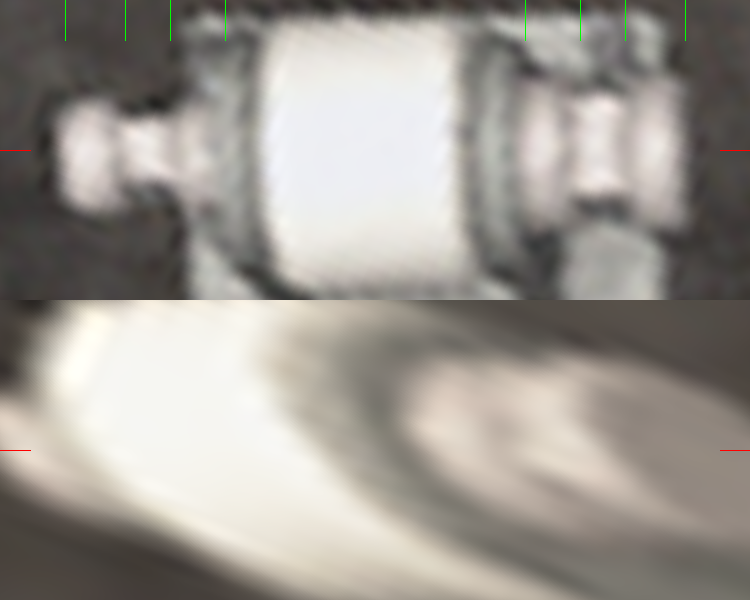

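Request:
send_rows --motion "1 -0.25 -0.35 0 0; 1 -0.25 -0.35 0 0; 1 -0.25 -0.35 0.8 0; 1 -0.25 -0.35 0.8 0; 1 -0.25 -0.35 0.8 0"

```text
clock: 15.85
eef_pos: [0.4831, -0.3132, 0.1549]
tool_rot: [0.829, 0.56, 0.004, 0.003]
ft_force: [-0.1, -0.2, -1.1]
grip_width: 0.0265
grasp_force: 59.3
```

```bash
python3 z.py; python3 - <<'E'
from h import *
go(.4852,-.313,.1116,1.183)
E
```

```text
[-0.578   0.4247  0.0646  1.2025  0.0052  1.3749] toolz [ 9.8e-03 -1.0e-04 -1.0e+00]
cm [0.1  0.19 4.33] twist 0.006 phi 1.189 q [-0.58  0.42  0.06  1.2   0.01  1.37] rot [0.829 0.56  0.004 0.003]
```

Request:
send_rows --motion "1 0.1 0.15 0 0; 1 0.1 0.15 0.4 0; 1 0.1 0.15 0.8 0; 1 0.1 0.15 1.2 0; 1 0.1 0.15 1.2 0"

```text
clock: 16.35
eef_pos: [0.4848, -0.3127, 0.1425]
tool_rot: [0.828, 0.56, 0.004, 0.003]
ft_force: [-0.6, 0.4, -0.5]
grip_width: 0.0267
grasp_force: 59.3
```

Request:
send_rows --motion "1 0 0 0.3 0; 1 0 0 0.6 0; 1 0 0 0.6 0"

```text
clock: 16.65
eef_pos: [0.4852, -0.3128, 0.137]
tool_rot: [0.828, 0.56, 0.004, 0.003]
ft_force: [-0.0, -0.4, -1.7]
grip_width: 0.0264
grasp_force: 59.3
```

```bash
python3 z.py; python3 - <<'E'
from h import *
go(.4852,-.313,.1116,1.183)
E
```

```text
[-0.5754  0.4401  0.0399  1.1619  0.0052  1.3773] toolz [ 1.010e-02 -4.000e-04 -9.999e-01]
cm [-0.01  0.01  2.54] twist 0.006 phi 1.189 q [-0.58  0.44  0.04  1.16  0.01  1.38] rot [0.828 0.56  0.004 0.003]
```

Request:
send_rows --motion "1 0 0 0.2 0; 1 0 0 0.4 0; 1 0 0 0.6 0; 1 0 0 0.8 0; 1 0 0 0.8 0"

```text
clock: 17.15
eef_pos: [0.4849, -0.3128, 0.1291]
tool_rot: [0.828, 0.56, 0.004, 0.003]
ft_force: [-2.0, 0.8, -0.0]
grip_width: 0.0267
grasp_force: 59.5
```

Request:
send_rows --motion "1 0 0 0.2 0; 1 0 0 0.4 0; 1 0 0 0.6 0; 1 0 0 0.8 0; 1 0 0 0.8 0"

```text
clock: 17.65
eef_pos: [0.4853, -0.3129, 0.1217]
tool_rot: [0.828, 0.56, 0.004, 0.003]
ft_force: [-1.5, 0.4, 0.9]
grip_width: 0.0264
grasp_force: 59.5
```

Request:
send_rows --motion "1 0 0 0.2 0; 1 0 0 0.4 0; 1 0 0 0.6 0; 1 0 0 0.8 0; 1 0 0 0.8 0"

```text
clock: 18.15
eef_pos: [0.4858, -0.313, 0.1127]
tool_rot: [0.828, 0.56, 0.004, 0.003]
ft_force: [-0.8, 1.0, -1.0]
grip_width: 0.0265
grasp_force: 59.8
```

Request:
send_rows --motion "1 0 0 0.15 0; 1 0 0 0.3 0; 1 0 0 0.4 0; 1 0 0 0.4 0"

```text
clock: 18.55
eef_pos: [0.486, -0.3132, 0.1119]
tool_rot: [0.828, 0.56, 0.005, 0.004]
ft_force: [-4.0, 2.3, 10.7]
grip_width: 0.0262
grasp_force: 61.2
```

Request:
send_rows --motion "1 0 0 0.2 0; 1 0 0 0.4 0; 1 0 0 0.4 0"

```text
clock: 18.85
eef_pos: [0.4862, -0.3135, 0.1116]
tool_rot: [0.828, 0.56, 0.005, 0.006]
ft_force: [-9.2, 4.9, 29.5]
grip_width: 0.0265
grasp_force: 63.1
```

Request:
send_rows --motion "1 0 0 -0.6 0; 0 0 0 -0.7 0; 0 0 0 -0.7 0; 0 0 0 -0.7 0; 0 0 0 -0.7 0"

```text
clock: 19.35
eef_pos: [0.4858, -0.313, 0.1119]
tool_rot: [0.828, 0.56, 0.004, 0.003]
ft_force: [0.4, 0.5, -0.2]
grip_width: 0.0427
grasp_force: 0.0
```

Request:
send_rows --motion "0 0 0 -2 0; 0 0 0 -5 0; 0 0 0 -10 0; 0 0 0 -12 0; 0 0 0 -12 0"

```text
clock: 19.85
eef_pos: [0.4865, -0.3143, 0.2367]
tool_rot: [0.828, 0.56, 0.006, 0.007]
ft_force: [0.2, 0.3, 0.3]
grip_width: 0.0426
grasp_force: 0.0
```

```bash
python3 z.py; python3 - <<'E'
from h import *
import cv2
go(.55,.32,.24,2.907)
s=vision.camera("side");t=vision.camera("top")
def c(im,x,y,w,h,k): return cv2.resize(im[y:y+h,x:x+w,::-1],None,fx=k,fy=k,interpolation=cv2.INTER_CUBIC)
o=np.zeros((500,800,3),np.uint8);o[:500,:400]=c(s,325,140,40,50,10);o[:400,400:]=c(t,400,200,40,40,10)
cv2.imwrite("pics/g4.png",o)
b=[.4852,-.313,1.183]
for x in (-.0,): print(((proj("side",place(b,[[0,-.014,.138],[0,.014,.138]]))-[325,140]+.5)*10).round(),((proj("top",place(b,[[0,-.014,.138],[0,.014,.138]]))-[400,200]+.5)*10).round())
E
```

```text
[-0.5763  0.3834  0.2179  1.3873  0.0052  1.3765] toolz [ 0.0179 -0.0054 -0.9998]
cm [ 61.23 -17.75  -0.33] twist -1.718 phi 1.189 q [-0.58  0.38  0.22  1.39  0.01  1.38] rot [0.828 0.56  0.006 0.007]
[[204.  44.]
 [278.  58.]] [[387. 204.]
 [349. 298.]]
```

View pics/g4.png

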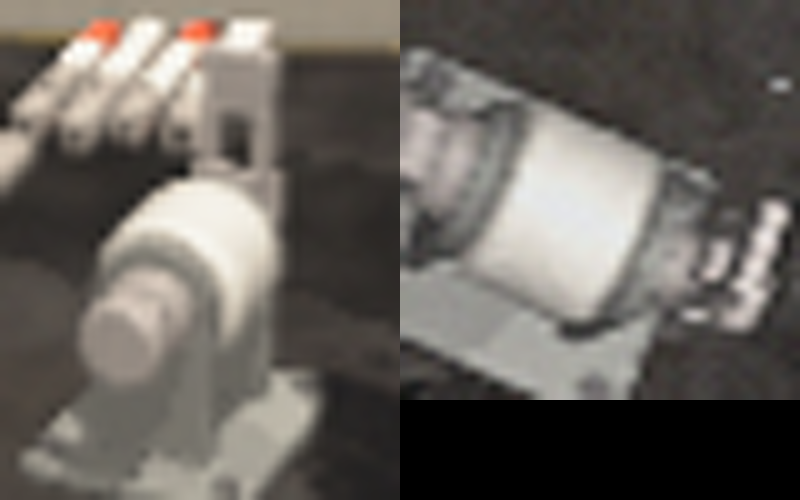

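Request:
send_rows --motion "0 61 -17.7 0 -0.75; 0 61 -17.7 0 -0.75; 0 61 -17.7 0 -0.75; 0 61 -17.7 0 -0.75; 0 61 -17.7 0 -0.75"

```text
clock: 20.45
eef_pos: [0.5079, -0.0622, 0.2302]
tool_rot: [0.563, 0.826, 0.002, 0.003]
ft_force: [1.3, 0.3, 0.4]
grip_width: 0.0429
grasp_force: 0.0
```

```bash
python3 z.py; python3 -c "
from h import *
go(.5592,.3181,.24,2.907)"
```

```text
[-1.2220e-01  2.5880e-01  2.6200e-02  1.3313e+00  5.0000e-04  1.0748e+00] toolz [ 6.8e-03 -3.0e-04 -1.0e+00]
cm [33.53 18.66 -0.98] twist -0.962 phi 1.945 q [-0.12  0.26  0.03  1.33  0.    1.07] rot [0.563 0.826 0.002 0.003]
```

Request:
send_rows --motion "0 33.4 18.6 -1 -0.75; 0 33.4 18.6 -1 -0.75; 0 33.4 18.6 -1 -0.75; 0 33.4 18.6 -1 -0.75; 0 33.4 18.6 -1 -0.75"

```text
clock: 20.95
eef_pos: [0.5429, 0.185, 0.2368]
tool_rot: [0.221, 0.975, -0.0, 0.004]
ft_force: [0.4, -0.4, 0.2]
grip_width: 0.0426
grasp_force: 0.0
```

```bash
python3 z.py; python3 -c "
from h import *
go(.5592,.3181,.24,2.907)"
```

```text
[ 0.3308  0.382   0.2161  1.3991 -0.0045  0.7772] toolz [ 0.0069 -0.0024 -1.    ]
cm [ 4.28 12.71 -0.32] twist -0.212 phi 2.695 q [ 0.33  0.38  0.22  1.4  -0.    0.78] rot [ 0.221  0.975 -0.     0.004]
```

Request:
send_rows --motion "0 4.3 12.7 0 -0.212; 0 4.3 12.7 0 -0.212; 0 4.3 12.7 0 -0.212; 0 4.3 12.7 0 -0.212; 0 4.3 12.7 0 -0.212"

```text
clock: 21.45
eef_pos: [0.5598, 0.3166, 0.2363]
tool_rot: [0.119, 0.993, -0.001, 0.003]
ft_force: [0.4, -0.1, -0.3]
grip_width: 0.0428
grasp_force: 0.0
```

```bash
python3 z.py; python3 -c "
from h import *
go(.5592,.3181,.115,2.907)"
```

```text
[ 0.5178  0.5334  0.4508  1.4844 -0.0065  0.7567] toolz [ 0.0066 -0.0038 -1.    ]
cm [ 0.09  0.13 12.13] twist -0.004 phi 2.903 q [ 0.52  0.53  0.45  1.48 -0.01  0.76] rot [ 0.119  0.993 -0.001  0.003]
```

Request:
send_rows --motion "0 0.15 0.15 5 0; 0 0.15 0.15 9 0; 0 0.15 0.15 11.2 0; 0 0.15 0.15 12 0; 0 0.15 0.15 12 0"

```text
clock: 21.95
eef_pos: [0.5604, 0.3161, 0.1179]
tool_rot: [0.121, 0.993, -0.001, 0.004]
ft_force: [0.7, 0.8, 0.1]
grip_width: 0.0426
grasp_force: 0.0
```

```bash
python3 z.py; python3 -c "
from h import *
go(.5592,.3181,.115,2.907)"
```

```text
[ 0.5165  0.5835  0.2256  1.2075 -0.0063  0.759 ] toolz [ 0.0078 -0.0028 -1.    ]
cm [0.16 0.17 0.29] twist -0.008 phi 2.899 q [ 0.52  0.58  0.23  1.21 -0.01  0.76] rot [ 0.121  0.993 -0.001  0.004]
```

Request:
send_rows --motion "0 0.15 0.2 0.2 -0.01; 0 0.15 0.2 0.2 -0.01; 1 0.15 0.2 0.2 -0.01; 1 0.15 0.2 0.2 -0.01; 1 0.15 0.2 0.2 -0.01"

```text
clock: 22.45
eef_pos: [0.5612, 0.3211, 0.1191]
tool_rot: [0.115, 0.993, 0.001, 0.007]
ft_force: [0.4, 0.8, 5.2]
grip_width: 0.0263
grasp_force: 59.0
```

Request:
send_rows --motion "1 0 0 0 0; 1 0 0 0 0; 1 0 0 0 0; 1 0 0 0 0"

```text
clock: 22.85
eef_pos: [0.5612, 0.3211, 0.1191]
tool_rot: [0.115, 0.993, 0.001, 0.007]
ft_force: [-0.5, 1.3, 6.7]
grip_width: 0.0263
grasp_force: 59.0
```

Request:
send_rows --motion "1 0 0 -0.4 0; 1 0 0 -0.9 0; 1 0 0 -1.3 0; 1 0 0 -1.3 0"

```text
clock: 23.25
eef_pos: [0.5603, 0.3204, 0.1308]
tool_rot: [0.115, 0.993, 0.0, 0.006]
ft_force: [-0.2, 0.7, -1.3]
grip_width: 0.0267
grasp_force: 59.0
```

Request:
send_rows --motion "1 0.8 0 0 0; 1 2 0 0 0; 1 3.2 0 0 0; 1 4.4 0 0 0; 1 5.5 0 0 0"

```text
clock: 23.75
eef_pos: [0.5049, 0.3333, 0.1297]
tool_rot: [0.115, 0.993, 0.0, 0.005]
ft_force: [-0.4, 1.3, -0.7]
grip_width: 0.026
grasp_force: 59.0
```

Request:
send_rows --motion "1 1 0 -2 0; 1 2 0 -6 0; 1 2 0 -10 0; 1 2 0 -11 0; 1 2 0 -11 0"

```text
clock: 24.25
eef_pos: [0.4864, 0.3386, 0.2422]
tool_rot: [0.115, 0.993, 0.002, 0.008]
ft_force: [-0.5, 0.1, -1.1]
grip_width: 0.0261
grasp_force: 59.1
```

```bash
python3 z.py; python3 -c "
from h import *
go(.5196,-.2288,.23,1.183)
for n in ('side','top'):
    from workcell import boxes_of
    vision.camera(n)
    for t in ('clip_large','clip_spare','clip_small'): print(n,t,[(np.round(d['rect']),round(d['conf'],2)) for d in boxes_of(n,t)][:4])
"
```

```text
[ 0.6117  0.4133  0.2766  1.4201 -0.0069  0.8418] toolz [ 0.0154  0.0024 -0.9999]
cm [-16.18 -54.49   1.22] twist 1.728 phi 2.911 q [ 0.61  0.41  0.28  1.42 -0.01  0.84] rot [0.115 0.993 0.002 0.008]
side clip_large [(array([352., 257.,  11.,  24.]), 0.47)]
side clip_spare [(array([335., 235.,   4.,  26.]), 0.69)]
side clip_small [(array([372., 316.,   6.,  40.]), 0.47)]
top clip_large []
top clip_spare [(array([261., 208.,  15.,   9.]), 0.45)]
top clip_small [(array([432., 226.,  19.,  13.]), 0.53), (array([195., 238.,  11.,   5.]), 0.53), (array([272., 251.,  14.,   6.]), 0.36)]
```

Request:
send_rows --motion "1 -16 -54.4 0 0.75; 1 -16 -54.4 0 0.75; 1 -16 -54.4 0 0.75; 1 -16 -54.4 0 0.75; 1 -16 -54.4 0 0.75"

```text
clock: 25.15
eef_pos: [0.4993, 0.0861, 0.2395]
tool_rot: [0.474, 0.881, 0.002, 0.005]
ft_force: [0.9, -0.3, -0.1]
grip_width: 0.0267
grasp_force: 59.2
```

```bash
python3 -c "
from h import *
go(.5196,-.2288,.235,1.183)"
```

```text
cm [-27.38 -15.67   0.45] twist 0.972 phi 2.155 q [ 0.17  0.24  0.03  1.35 -0.    1.16] rot [0.474 0.881 0.002 0.005]
```

Request:
send_rows --motion "1 -27.4 -15.7 0 0.75; 1 -27.4 -15.7 0 0.75; 1 -27.4 -15.7 0 0.75; 1 -27.4 -15.7 0 0.75; 1 -27.4 -15.7 0 0.75"

```text
clock: 25.65
eef_pos: [0.5168, -0.1635, 0.24]
tool_rot: [0.763, 0.646, 0.004, 0.004]
ft_force: [0.5, -0.6, -1.1]
grip_width: 0.0264
grasp_force: 59.2
```

```bash
python3 -c "
from h import *
go(.5196,-.2288,.235,1.183)"
```

```text
cm [-6.39  1.36  0.5 ] twist 0.221 phi 1.404 q [-0.31  0.31  0.13  1.37  0.    1.43] rot [0.763 0.646 0.004 0.004]
```

Request:
send_rows --motion "1 -6.4 1.3 0 0.22; 1 -6.4 1.3 0 0.22; 1 -6.4 1.3 0 0.22; 1 -6.4 1.3 3 0.22; 1 -6.4 1.3 6 0.22"

```text
clock: 26.15
eef_pos: [0.5211, -0.2263, 0.1804]
tool_rot: [0.827, 0.562, 0.005, 0.004]
ft_force: [-0.2, 0.1, -2.0]
grip_width: 0.0265
grasp_force: 59.3
```

Request:
send_rows --motion "1 0 0 0 0; 1 0 0 0 0; 1 0 0 0 0"

```text
clock: 26.45
eef_pos: [0.5215, -0.2265, 0.1822]
tool_rot: [0.828, 0.561, 0.005, 0.005]
ft_force: [0.1, 0.1, -0.8]
grip_width: 0.0262
grasp_force: 59.3
```

```bash
python3 z.py; python3 -c "
from h import *
go(.5196,-.2288,.117,1.183)
vision.camera('side')
from workcell import bot,boxes_of
for t in ('clip_large','clip_spare'):print(t,[(np.round(d['rect']),round(d['conf'],2)) for d in boxes_of('side',t)][:4])
e=bot.get_obs()['eef_pos'];b=[e[0],e[1],1.183]
for w in (34.5,42.5,50.5): print(w,proj('side',place(b,[[0,-w/2e3,e[2]-.065],[0,w/2e3,e[2]-.065]])).round(1).tolist())
"
```

```text
[-0.4117  0.39    0.0849  1.2527  0.0037  1.5377] toolz [ 0.0134 -0.0018 -0.9999]
cm [-0.28 -0.09  6.52] twist 0.009 phi 1.192 q [-0.41  0.39  0.08  1.25  0.    1.54] rot [0.828 0.561 0.005 0.005]
clip_large [(array([340., 149.,  14.,  25.]), 0.5)]
clip_spare [(array([272., 236.,  16.,  25.]), 0.63)]
34.5 [[333.1, 159.8], [342.5, 161.7]]
42.5 [[332.0, 159.5], [343.6, 161.9]]
50.5 [[331.0, 159.3], [344.7, 162.2]]
```

```bash
python3 -c "
from h import *
import cv2
a=cv2.imread('pics/side0.png').astype(int);s=vision.camera('side')[...,::-1].astype(int)
d=np.abs(a-s).max(2)
print('cols 326..352')
for r in range(146,167): print(r,d[r,326:352].tolist(),s[r,326:352].mean(1).astype(int).tolist())
"
```

```text
cols 326..352
146 [1, 1, 0, 2, 1, 1, 1, 2, 13, 90, 90, 6, 2, 1, 85, 120, 107, 22, 2, 77, 117, 125, 121, 86, 30, 36] [66, 64, 60, 57, 184, 240, 244, 229, 171, 143, 158, 240, 228, 160, 124, 122, 143, 211, 159, 129, 124, 122, 122, 122, 126, 129]
147 [2, 2, 1, 3, 0, 0, 2, 2, 71, 104, 93, 18, 3, 3, 90, 125, 104, 20, 2, 85, 122, 125, 107, 42, 10, 56] [66, 68, 65, 188, 238, 244, 228, 177, 142, 141, 158, 216, 180, 210, 153, 122, 121, 152, 210, 157, 124, 123, 123, 124, 124, 122]
148 [1, 1, 2, 2, 1, 2, 2, 54, 71, 104, 100, 32, 2, 1, 98, 119, 72, 6, 1, 73, 124, 109, 57, 7, 51, 70] [68, 69, 190, 202, 233, 224, 175, 161, 145, 141, 142, 165, 215, 216, 150, 122, 114, 176, 226, 165, 122, 121, 122, 122, 123, 123]
149 [2, 2, 1, 1, 1, 2, 49, 99, 101, 104, 51, 22, 20, 38, 94, 84, 16, 1, 1, 71, 120, 75, 8, 45, 73, 72] [68, 191, 240, 242, 227, 181, 142, 143, 146, 143, 166, 212, 222, 212, 148, 121, 140, 234, 243, 180, 122, 121, 121, 121, 122, 121]
150 [2, 1, 0, 1, 3, 2, 72, 104, 110, 81, 53, 73, 93, 74, 73, 19, 49, 24, 19, 91, 93, 41, 23, 64, 69, 66] [186, 240, 245, 240, 199, 159, 166, 147, 142, 142, 151, 
[... 2928 characters left out ...]
90, 186, 225, 234, 227]
164 [17, 19, 17, 19, 19, 20, 19, 19, 19, 24, 32, 36, 37, 34, 45, 43, 41, 30, 50, 51, 54, 59, 49, 6, 1, 1] [46, 45, 46, 46, 47, 48, 47, 47, 46, 101, 147, 144, 130, 125, 128, 131, 140, 157, 185, 203, 198, 187, 194, 229, 229, 224]
165 [19, 18, 19, 21, 20, 21, 21, 21, 17, 23, 29, 23, 23, 24, 26, 28, 11, 33, 38, 49, 11, 8, 7, 1, 2, 2] [50, 47, 46, 47, 49, 49, 50, 51, 63, 120, 124, 111, 105, 104, 103, 118, 155, 136, 146, 180, 232, 233, 226, 226, 223, 214]
166 [21, 20, 21, 21, 20, 23, 23, 23, 19, 18, 20, 15, 27, 33, 25, 16, 2, 11, 6, 13, 0, 1, 1, 2, 2, 2] [50, 51, 49, 50, 51, 52, 54, 54, 69, 110, 104, 100, 102, 106, 104, 104, 125, 138, 158, 165, 219, 236, 228, 219, 210, 197]
```

Request:
send_rows --motion "1 -0.3 -0.15 0 -0.0; 1 -0.3 -0.15 1 0; 1 -0.3 -0.15 2 0; 1 -0.3 -0.15 2.6 0; 1 -0.3 -0.15 2.6 0"

```text
clock: 27.15
eef_pos: [0.517, -0.2285, 0.1524]
tool_rot: [0.828, 0.561, 0.003, 0.002]
ft_force: [-0.4, -0.2, -1.7]
grip_width: 0.0262
grasp_force: 59.3
```

```bash
python3 z.py; python3 -c "
from h import *
go(.5196,-.2288,.117,1.183)"
```

```text
[-0.4182  0.4077  0.0316  1.1881  0.0037  1.5327] toolz [ 7.5e-03  7.0e-04 -1.0e+00]
cm [0.07 0.25 3.54] twist 0.008 phi 1.191 q [-0.42  0.41  0.03  1.19  0.    1.53] rot [0.828 0.561 0.003 0.002]
```

Request:
send_rows --motion "1 0.05 0.2 0 0.005; 1 0.05 0.2 0 0.005; 1 0.05 0.2 0.3 0.005; 1 0.05 0.2 0.6 0.005; 1 0.05 0.2 0.6 0.005"

```text
clock: 27.65
eef_pos: [0.5199, -0.2291, 0.1479]
tool_rot: [0.829, 0.559, 0.004, 0.003]
ft_force: [-0.0, 0.6, -0.5]
grip_width: 0.0263
grasp_force: 59.3
```

```bash
python3 z.py; python3 -c "
from h import *
go(.5196,-.2288,.117,1.183)"
```

```text
[-0.417   0.4143  0.0295  1.1766  0.0036  1.5387] toolz [ 1.000e-02 -5.000e-04 -9.999e-01]
cm [ 0.01 -0.04  3.09] twist 0.003 phi 1.186 q [-0.42  0.41  0.03  1.18  0.    1.54] rot [0.829 0.559 0.004 0.003]
```

Request:
send_rows --motion "1 0 -0.05 0.2 0; 1 0 -0.05 0.4 0; 1 0 -0.05 0.6 0; 1 0 -0.05 0.8 0; 1 0 -0.05 0.8 0"

```text
clock: 28.15
eef_pos: [0.5196, -0.229, 0.1399]
tool_rot: [0.829, 0.559, 0.004, 0.003]
ft_force: [0.8, 0.0, -0.6]
grip_width: 0.0268
grasp_force: 59.3
```

Request:
send_rows --motion "1 0 0 0.2 0; 1 0 0 0.4 0; 1 0 0 0.6 0; 1 0 0 0.6 0"

```text
clock: 28.55
eef_pos: [0.5198, -0.2292, 0.134]
tool_rot: [0.829, 0.559, 0.004, 0.003]
ft_force: [-0.1, -1.6, -1.1]
grip_width: 0.0264
grasp_force: 59.3
```

Request:
send_rows --motion "1 0 0 0.2 0; 1 0 0 0.4 0; 1 0 0 0.6 0; 1 0 0 0.8 0; 1 0 0 0.8 0"

```text
clock: 29.05
eef_pos: [0.52, -0.2293, 0.1271]
tool_rot: [0.829, 0.559, 0.004, 0.004]
ft_force: [-2.4, -0.9, 2.9]
grip_width: 0.0263
grasp_force: 59.7
```

Request:
send_rows --motion "1 0 0 0.2 0; 1 0 0 0.4 0; 1 0 0 0.6 0; 1 0 0 0.7 0; 1 0 0 0.7 0"

```text
clock: 29.55
eef_pos: [0.52, -0.2292, 0.1187]
tool_rot: [0.829, 0.559, 0.004, 0.003]
ft_force: [-0.9, -1.5, -2.2]
grip_width: 0.0261
grasp_force: 59.6
```

Request:
send_rows --motion "1 0 0 0.2 0; 1 0 0 0.4 0; 1 0 0 0.5 0; 1 0 0 0.5 0"

```text
clock: 29.95
eef_pos: [0.5204, -0.2294, 0.1173]
tool_rot: [0.829, 0.559, 0.005, 0.005]
ft_force: [-5.6, 1.9, 14.5]
grip_width: 0.0266
grasp_force: 61.4
```

Stopped at the predicted height (0.117); one firmer push, then release.

Request:
send_rows --motion "1 0 0 0.2 0; 1 0 0 0.35 0; 1 0 0 0.35 0"

```text
clock: 30.25
eef_pos: [0.5206, -0.2295, 0.1171]
tool_rot: [0.829, 0.559, 0.005, 0.006]
ft_force: [-10.9, 3.1, 31.6]
grip_width: 0.0267
grasp_force: 63.1
```

Request:
send_rows --motion "1 0 0 -0.6 0; 0 0 0 -0.65 0; 0 0 0 -0.65 0; 0 0 0 -0.65 0; 0 0 0 -0.65 0"

```text
clock: 30.75
eef_pos: [0.5201, -0.2289, 0.1166]
tool_rot: [0.829, 0.559, 0.004, 0.003]
ft_force: [0.9, 0.8, 0.3]
grip_width: 0.0426
grasp_force: 0.0
```

Request:
send_rows --motion "0 0 0 -2 0; 0 0 0 -5 0; 0 0 0 -10 0; 0 0 0 -13 0; 0 0 0 -13 0"

```text
clock: 31.25
eef_pos: [0.5215, -0.2301, 0.2528]
tool_rot: [0.829, 0.559, 0.007, 0.008]
ft_force: [-0.3, -0.3, 1.0]
grip_width: 0.0429
grasp_force: 0.0
```

Request:
send_rows --motion "0 10 -10 0 0; 0 10 -10 0 0; 0 10 -10 0 0; 0 10 -10 0 0"

```text
clock: 31.65
eef_pos: [0.4609, -0.095, 0.2457]
tool_rot: [0.828, 0.561, 0.003, 0.002]
ft_force: [0.2, -0.4, 0.3]
grip_width: 0.0422
grasp_force: 0.0
```

```bash
python3 - <<'E'
from h import *
import cv2
from workcell import boxes_of
np.set_printoptions(precision=1,suppress=True)
a=cv2.imread('pics/side0.png').astype(int);at=cv2.imread('pics/top0.png').astype(int)
s=vision.camera('side')[...,::-1].astype(int);t=vision.camera('top')[...,::-1].astype(int)
for n,i,j,(x,y,w,h) in (('side',a,s,(325,125,40,70)),('top',at,t,(395,195,60,45)),('spare side',a,s,(325,218,20,40))):
    m=(np.abs(i-j).max(2)[y:y+h,x:x+w]>30).astype(np.uint8)
    k,l,st,c=cv2.connectedComponentsWithStats(m)
    print(n,[(q[:4]+[x,y,0,0]).tolist() for q in st[1:] if q[4]>6])
for b,z in (([.4852,-.313,1.183],.138),([.5196,-.2288,1.183],.142)):
    for n in('side','top'): print(n,'tab ends pred',proj(n,place(b,[[0,-.014,z],[0,.014,z],[0,-.014,z-.06],[0,.014,z-.06]])).ravel())
for q in ('clip_small','clip_large','clip_spare'): print(q,[(np.round(d['rect']),round(d['conf'],2)) for d in boxes_of('side',q)][:3])
E
```

```text
side [[345, 125, 9, 16], [332, 144, 21, 31], [338, 177, 19, 14], [329, 181, 4, 3]]
top [[395, 195, 44, 45]]
spare side [[325, 240, 3, 8]]
side tab ends pred [344.9 143.9 352.3 145.3 344.4 159.1 351.6 160.6]
top tab ends pred [438.2 219.9 434.4 229.3 432.5 222.4 428.9 231.3]
side tab ends pred [334.7 153.  342.4 154.6 334.4 168.9 341.9 170.5]
top tab ends pred [407.6 206.3 403.7 215.6 403.3 209.3 399.6 218.3]
clip_small [(array([373., 315.,   7.,  38.]), 0.81), (array([378., 250.,   4.,  38.]), 0.6), (array([350., 153.,   7.,  14.]), 0.43)]
clip_large [(array([338., 166.,  12.,  20.]), 0.52)]
clip_spare [(array([335., 238.,   8.,  28.]), 0.53)]
```

```bash
python3 -c "
from workcell import workorder
print(workorder.job_done())"
```

```text
the job is handed in; nothing more can be done
None
```

The small and large clips are pushed down onto their necks to a hard stop at the predicted height, the spare clip still hangs on its hook, and the job was handed in at about 32 s; I viewed 11 pictures, one over the limit of 10, and the hand-in returned no verdict.

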